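Pin the lathe's swing arm into its yoke

ROBOT

A 6-joint arm with a two-finger parallel gripper is mounted at the origin on the work surface. World frame = base frame: x ahead of the robot, y to its left, z up, the work surface at z = 0. Lengths are in mm, angles in rad, forces in N, time in s.
With the tool pointing down it reaches from about 350 to 875 mm from the base axis. Payload 4.2 kg.
Tool frame: the origin (TCP) lies between the finger pads; the fingertips stand 14 mm ahead of it and the grasp point (between the pads) lies 5 mm behind it; z points along the fingers, y is the line along which they close (so a half turn about z gives the same grasp; the last joint's range is limited). The gripper opens to 85 mm and grips with 20 to 120 N. Pads are 22 mm wide; open, the fingers measure 114 mm over their backs; the gripper's body (76 mm by 85 mm) begins 54 mm behind the grasp point. The pads swing forward as they close: fully open they stand 13 mm farther back than shut.
Start: joints at [-0.923, 0.385, 0.008, 0, -1.194, -0.259], TCP at [236.937, -578.325, 245.312] pointing down, gripper open.
Joint ranges: [-3.14, 3.14], [-1.21, 2.06], [-1.07, 1.41], [-3.16, 2.05], [-2.99, -0.16], [-3.1, 3.1]. Speed limits (rad/s): [2.79, 2.79, 3.14, 3.14, 3.14, 3.14].

INTERFACE

Orientations are given as a unit quaternion [x, y, z, w].
In Python, from bench import * gives the robot as it stands.
- The arm moves only by the tool carry_out, never from a script. Its argument "motion" is a list of rows, each a list of 7 numbers: the turn, a rotation vector about the tool's x, y, z in rad, then the shift along the tool's x, y, z in mm, then the opening, from -1 (shut) to 1 (fully open), so that 0 is half open. A call has 1 to 5 rows; each row is the pose to reach, as a shift and turn from the pose commanded when the call began, along the tool's axes at that moment; what a row does not reach only later rows make up. A row lasts 1/8 s, in which the tool goes at most 62.5 mm and 10.7 degrees, less where a joint would pass 70% of its speed; a pose out of reach is approached as far as the arm can. A call with a gripper value outside its range is refused whole. The fingers move at their own pace and stop on an object; the grip force is fixed at half the most. Time passes only in rows, so rows that repeat a pose let the fingers close. It gives the time, the measured TCP pose, the force, the opening and the grip force at its end, in the units of the state.
- read_state(): the state, without advancing time (a new reading comes with each control period).
- get_image(name): name is "side" or "top"; returns a dict with "color" (384x512x3 uint8, blue, green, red), "mtx" (3x3 intrinsics, pixels), "position" and "orientation" of the camera in the world. Camera axes: x right, y down, z forward; pixel columns grow to the right and rows downward; lengths in mm; the calibration is good to about 2 mm. A picture is of the moment at which its call begins. There is no depth.
- job_done(): hands the job in; it is judged then, once.
The state is a dict: "clock": time; "joints": joint angles; "joint_vel": joint speeds; "joint_efforts": joint torques, N m; "position": TCP position; "ee_rot": TCP orientation; "contact_force": force on the tool from outside, world axes, zero at the start; "wrist_torque": the same for the moment, N m; "gripper_width": finger opening in mm; "grasp_force": force on a finger pad.
Only numpy, scipy, OpenCV 4.12 (cv2) and the standard library are available. Lean on these libraries where they do the work, as an engineer would, in place of code of your own. Each camera call takes 0.05 s, during which the arm holds its last target. There are 200 camera calls.

TASK

Swing the steel arm of the lathe bracket home into its yoke, then take the slim long-stemmed pin from the wooden stand and pass it down through the yoke's upper ear, the arm's eye and the lower ear until its collar sits flat on the upper ear, and let go. Work by feel and gently: never shove the arm or press the pin with more than 30 N, and leave the fat-headed pin, the bowl, the mill and the gouge where they are.

Things in the scene. Friction and masses are not known exactly. Their poses are not given: they have to be found in the camera images.
- bracket: cream cast bracket, fixed: base plate 130 (x) x 290 (y) x 12 mm, origin under its centre. Pivot of the arm at y = -100 mm, yoke at y = +100 mm: two level ears, each 50 (x) x 68 (y) x 10 mm, joined by a web on their +x side and open to -x; the upper 56 to 66 mm, the lower 30 to 40 mm above the bench
- slot (a point): centre of the upper ear's vertical slot, level with that ear's top face (66 mm above the bench). Slot 15.5 mm wide (x), 44 mm long (y), through; the lower ear has the same slot right under it. Axes as the bracket's: x across the slot, y along it, away from the pivot, z up
- swing (a joint): angle of the swing arm about its vertical pivot, rad: 0 = home against a rigid stop, arm along the bracket's +y with its eye in the yoke; positive = swung out to the bracket's -x (counter-clockwise from above), at most 0.7. Stiff hinge: stays where left, takes 2 to 4 N at the post to move. Arm: dark steel tube 34 mm wide, its top 59 mm above the bench
- pivot (a point): the arm's pivot axis, 48 mm above the bench. A steel eye bar is clamped in the arm's far end: plate 38 wide, 80 long, 10 mm thick, 43 to 53 mm above the bench; its round vertical eye, 15.5 mm, lies on the arm's centre line 189 to 211 mm from this axis (200 = under the slot's centre). How far is NOT measured: feel for it along the slot. It does not slip under 30 N
- post (a point): centre of the top of the upright steel push post on the arm: 18 mm diameter, from the arm's top (59 mm) to 109 mm above the bench, 115 mm from the pivot axis
- pin: slim steel hitch pin, loose, about 0.14 kg, standing in one of the stand's two holes with its collar on the stand's top. Origin at the centre of the collar's underside, z up along the pin. Below it a shank of 14 mm diameter reaches 50 mm down, its last 3 mm tapering to 10 mm diameter; above it a collar of 27 mm diameter and 6 mm thickness, then a plain round grip stem 16 mm in diameter up to 48 mm
- stand: wooden block 70 (x) x 140 (y) x 64 mm, fixed, with two vertical holes 20 mm wide and 58 mm deep at y = +35 and -35 mm; which one holds which pin varies. Origin under its centre
- spare: fat-headed pin in the other hole, too thick for the yoke (shank 18 mm), collar 34 mm, head a disc 38 mm in diameter up to 30 mm above the stand's top. Origin at the collar's underside. Leave it
- bowl: turned wooden bowl, rim 130 mm across, 50 mm high, origin under its centre. Leave it
- mill: turned dark wooden mill body, 56 mm across, 140 mm high, standing; origin under its centre. Leave it
- gouge: turning gouge with dark wooden handle, lying along its y, 260 mm long, 22 mm thick; origin under the ferrule, handle to -y, blade to +y. Leave it
There are look-alikes about, which are no part of the job. What is shaped like the pin but green is not meant.

How it is judged (in metres and radians):
On the way, in this order (a step that is already met when the one before it is completed fails the run):
1. the arm is swung home into the yoke (within 0.02 rad of its stop) (value of joint swing below 0.02 rad), for 0.2 s.
2. the pin stands in the yoke's slot, its shank into the eye (collar less than 30 mm above the upper ear) (z of pin in the frame of slot below 0.03 m and horizontal distance between pin and slot below 0.016 m and angle between pin's own z axis and vertical below 0.15 rad), for 0.05 s.
At the end, for the whole second after the job is handed in: The arm is home (within 0.02 rad of its stop) and the pin stands upright (within 0.06 rad) in the yoke's slot, through upper ear, eye and lower ear, its collar on the upper ear (within 2.5 mm), within 3 mm of the slot's centre line and 16 mm of its centre, released and at rest (z of pin in the frame of slot between -0.0025 and 0.0025 m and x of pin in the frame of slot between -0.003 and 0.003 m and horizontal distance between pin and slot below 0.016 m and angle between pin's own z axis and vertical below 0.06 rad and value of joint swing below 0.02 rad and linear speed of pin below 0.01 m/s and angular speed of pin below 0.1 rad/s); the robot touches nothing.
It fails at once if the pin is pressed against the bracket or its arm with more than 30 N (contact force between pin and bracket above 30 N).
It fails at once if the gripper shoves the bracket or its arm with more than 30 N (contact force between any of the fingers, the arm and bracket above 30 N).
It fails at once if the fat-headed pin, the bowl, the mill or the gouge is moved by more than 20 mm (distance of any of spare, bowl, mill, gouge from where it was at the start of the episode above 0.02 m).
It also fails if it takes over 72 s, if anything falls off the work surface, if the arm or the gripper's body presses on something with over 40 N, if the wrist force passes 120 N, or if a joint passes its speed limit or range.

## Working session

There is one attempt and no reset: what is moved stays moved. The work goes in short steps, Python scripts to look and compute and a tool call to move; the robot and the scene stay as the last step left them, time stands still between calls to the robot, and variables do not carry over. Pictures are saved under pics/ and viewed, at most 10 in all, crops included, and the job is handed in when it is done.

Besides the shell and the picture viewer there is one more tool, called after "Request:" as a command line: name --pt "numbers of a row" for each row, then --argument value for the rest. carry_out: Moves the arm, as the interface text tells. Its arguments: {"type":"object","properties":{"motion":{"type":"array"}},"required":["motion"]}

```bash
ls; mkdir -p pics
python3 - <<'E'
from bench import *
import cv2,numpy as np
s=read_state()
for k in s: print(k,np.round(s[k],3))
ims=[]
for n in("side","top"):
    d=get_image(n); cv2.imwrite(f"pics/{n}0.png",d["color"]); print(n,d["mtx"],d["position"],d["orientation"]);
E
```

```text
pics
clock 0.0
joints [-9.230e-01  3.860e-01  7.000e-03 -1.000e-03 -1.194e+00 -2.590e-01]
joint_vel [-0.    -0.001 -0.001 -0.     0.     0.001]
joint_efforts [ 2.0000e-03 -3.9229e+01  1.8840e+01  4.1860e+00 -5.0000e-03 -0.0000e+00]
position [ 236.713 -577.824  244.208]
ee_rot [-0.193  0.981  0.001 -0.   ]
contact_force [0.401 0.314 0.006]
wrist_torque [-0.034 -0.     0.011]
grasp_force 0.0
gripper_width 85.641
side [[356.11514251   0.         249.4141271 ]
 [  0.         356.11514251 186.74881868]
 [  0.           0.           1.        ]] [  9.71187068 740.24529703 627.03155116] [-0.28904737  0.81461814 -0.47128047  0.17533857]
top [[351.85324576   0.         257.89433828]
 [  0.         351.85324576 185.08643634]
 [  0.           0.           1.        ]] [ 4.51038502e+02 -5.80092360e-01  8.97765246e+02] [ 0.70663267 -0.70250309  0.05902109 -0.06063163]
```

View pics/top0.png

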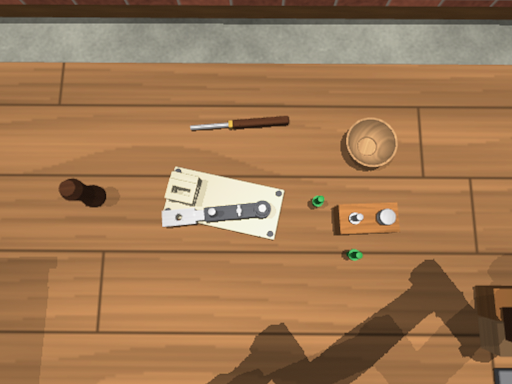

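View pics/side0.png

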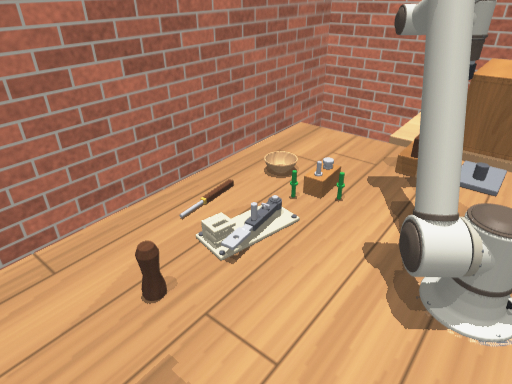

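Top view: bracket at about (223,203), with its yoke at (183,188), pivot (263,209), and post near (212,212). The stand is at (368,218), with a slim pin at (356,217) and a fat head at (388,216). The green look-alikes are at (318,201) and (355,254). I'll enlarge both views to confirm this.

```bash
cat > h.py <<'E'
import cv2,numpy as np
from scipy.spatial.transform import Rotation as R
def ray(d,uv):
    v=np.linalg.solve(d["mtx"],np.array([uv[0],uv[1],1.])); v=R.from_quat(d["orientation"]).as_matrix()@v
    return np.array(d["position"]),v/np.linalg.norm(v)
def onz(d,uv,z):
    p,v=ray(d,uv); return p+v*(z-p[2])/v[2]
def tri(d1,u1,d2,u2):
    p,a=ray(d1,u1); q,b=ray(d2,u2)
    s,t=np.linalg.lstsq(np.c_[a,-b],q-p,rcond=None)[0]
    return (p+a*s+q+b*t)/2, np.linalg.norm(p+a*s-q-b*t)
def proj(d,P):
    c=R.from_quat(d["orientation"]).as_matrix().T@(np.array(P)-d["position"]); c=d["mtx"]@c; return c[:2]/c[2]
E
python3 - <<'E'
import cv2,numpy as np
t=cv2.imread("pics/top0.png");s=cv2.imread("pics/side0.png")
a=cv2.resize(t[160:265,155:415],None,fx=3,fy=3,interpolation=cv2.INTER_CUBIC)
b=cv2.resize(s[150:260,190:350],None,fx=5,fy=5,interpolation=cv2.INTER_CUBIC)
cv2.imwrite("pics/tc.png",a); cv2.imwrite("pics/sc.png",b)
E
```

```text
(no output)
```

View pics/tc.png

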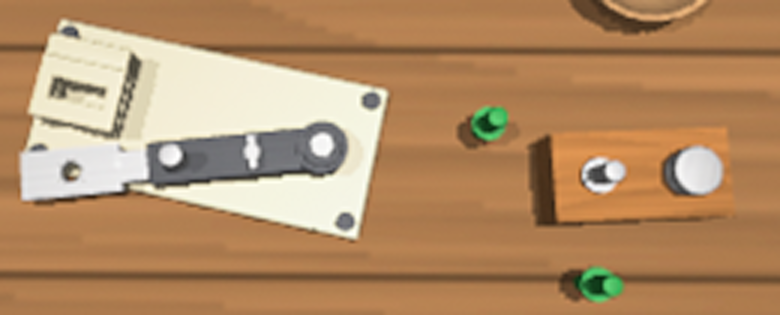

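View pics/sc.png

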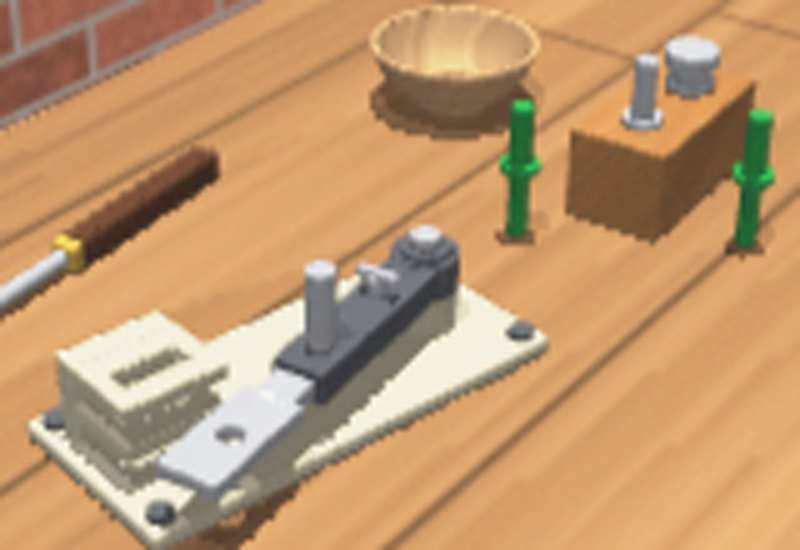

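The crops show four candidates:
- Slim steel pin: top (356,217), side (319,170).
- Fat-headed pin: top (388,216), side (328,163).
- Green pins: top (318,201) and (355,254).

The pin I want is the steel one with the long thin stem and small collar, in the stand's left (+y) hole.

```bash
cat > m.py <<'E'
from bench import *
from h import *
t=get_image("top");s=get_image("side")
T=lambda x,y:((x+.5)/3-.5+155,(y+.5)/3-.5+160)
S=lambda x,y:((x+.5)/5-.5+190,(y+.5)/5-.5+150)
P={}
for n,a,b in [("post",(171,152),(320,270)),("pivotcap",(322,145),(425,234)),("stemtop",(613,171),(647,60)),("collar",(599,175),(642,119)),("eye",(72,170),(231,434)),
 ("boltR",(371,100),(520,331)),("boltBot",(345,221),None),("boltUL",(70,33),(52,420)),("cornR",(388,88),None),("cornBR",(357,240),(548,342)),("cornUL",(62,18),None),
 ("slotLU",(52,79),(113,378)),("slotRU",(107,82),(178,347)),("slotLL",None,(130,388)),("slotRL",None,(192,357)),("earR",(140,52),(228,371)),("earBR",(118,137),(123,411)),("earL",(28,112),None),("spare",(697,170),(692,47))]:
    if a and b: p,e=tri(t,T(*a),s,S(*b)); print(n,p.round(1),"gap",round(e,1))
    z=dict(post=109,stemtop=112,collar=70,eye=53,pivotcap=70).get(n,15 if n[:2]=="bo" else 12 if n[:2]=="co" else 66)
    print("   ",n,"z",z,"top",a and onz(t,T(*a),z)[:2].round(1),"side",b and onz(s,S(*b),z)[:2].round(1))
g=cv2.cvtColor(t["color"],cv2.COLOR_BGR2HSV)
m=cv2.inRange(g,(12,5,150),(45,75,255)); m=cv2.morphologyEx(m,cv2.MORPH_OPEN,np.ones((3,3)))
c=max(cv2.findContours(m,0,1)[0],key=cv2.contourArea)
q=np.array([onz(t,x[0],12)[:2] for x in c],np.float32); print(cv2.contourArea(c),cv2.minAreaRect(q))
E
python3 m.py
```

```text
post [527.8 105.2 108.2] gap 0.3
    post z 109 top [527.8 105.2] side [526.8 106.2]
pivotcap [537.9  -8.   73.4] gap 0.9
    pivotcap z 70 top [537.8  -8.3] side [541.5 -12.3]
stemtop [ 515.1 -223.8  113.9] gap 0.0
    stemtop z 112 top [ 515.3 -224.3] side [ 517.  -227.4]
collar [ 515.6 -225.4   69.1] gap 0.0
    collar z 70 top [ 515.5 -225.2] side [ 514.8 -223.9]
eye [518.4 191.5  53. ] gap 0.0
    eye z 53 top [518.4 191.5] side [518.4 191.4]
boltR [552.6 -70.3 -27. ] gap 79.2
    boltR z 15 top [582. -50.] side [482.  -30.3]
    boltBot z 15 top [480.5 -28.1] side None
boltUL [639.4 207.8  14.4] gap 2.2
    boltUL z 15 top [638.4 207. ] side [640.  208.7]
    cornR z 12 top [592.8 -64.7] side None
cornBR [465.7 -37.9   9.8] gap 1.5
    cornBR z 12 top [465.  -38.2] side [464.7 -34.7]
    cornUL z 12 top [652.2 215.2] side None
slotLU [589.3 207.2  66.3] gap 1.4
    slotLU z 66 top [589.9 207.7] side [588.9 206.7]
slotRU [585.9 162.5  64.1] gap 5.1
    slotRU z 66 top [587.7 163.7] side [581.3 163.6]
    slotLL z 66 top None side [575.4 207.5]
    slotRL z 66 top None side [568.8 165.9]
earR [601.  132.3  30.2] gap 42.1
    earR z 66 top [612.3 138.1] side [544.7 163.4]
earBR [570.9 178.9  30.2] gap 59.0
    earBR z 66 top [543.6 153.2] side [564.  224.4]
    earL z 66 top [563.2 225.6] side None
spare [ 517.5 -292.1   97.3] gap 0.2
    spare z 66 top [ 520.2 -303.5] side [ 547.5 -353.3]
7295.5 ((996.8693237304688, -230.79562377929688), (708.44482421875, 115.80547332763672), 89.97148895263672)
```

```bash
cat > g.py <<'E'
from bench import *
from h import *
PV=np.array([538,-8.5]);yb=np.array([.207,.978]);xb=np.array([.978,-.207])
def b2w(a,b): return PV+a*xb+b*yb          # bracket axes from pivot -> world
def plan(x,y,z,ydir=None,show=True):
    s=read_state(); Q=R.from_quat(s["ee_rot"]); M=Q.as_matrix()
    print("clk",round(s["clock"],2),"pos",np.round(s["position"],1),"F",np.round(s["contact_force"],1),"w",round(s["gripper_width"],1))
    if ydir is not None:
        yy=np.array([*ydir,0]);zz=np.array([0,0,-1.]);G=np.c_[np.cross(yy,zz),yy,zz]
        print("turn",(Q.inv()*R.from_matrix(G)).as_rotvec().round(4))
    print("shift",(M.T@(np.array([x,y,z])-s["position"])).round(1))
E
python3 -c "
from g import *
p=b2w(-73,112);print(p);plan(*p,180,yb/np.linalg.norm(yb))"
```

```text
[489.79  116.147]
clk 0.2 pos [ 236.8 -578.1  244.7] F [0.4 0.7 0.5] w 85.6
turn [ 1.200e-03 -5.000e-04  5.973e-01]
shift [-497.2  546.5   65.3]
```

Request:
carry_out --pt "0 0 0 -40 44 0 -1" --pt "0 0 0 -80 88 0 -1" --pt "0 0 0 -120 132 0 -1" --pt "0 0 0 -160 176 0 -1" --pt "0 0 0 -200 220 0 -1"

```text
clock: 0.82
position: [338.9, -297.2, 245.4]
ee_rot: [-0.193, 0.981, -0.0, 0.0]
contact_force: [0.5, -0.2, -0.3]
gripper_width: 0.1
grasp_force: 0.0
```

Request:
carry_out --pt "0 0 0 -40 44 0 -1" --pt "0 0 0 -80 88 0 -1" --pt "0 0 0 -120 132 0 -1" --pt "0 0 0 -160 176 0 -1" --pt "0 0 0 -200 220 0 -1"

```text
clock: 1.45
position: [440.5, -17.5, 245.6]
ee_rot: [-0.193, 0.981, 0.0, 0.0]
contact_force: [0.4, 0.2, 0.1]
gripper_width: -0.5
grasp_force: 0.0
```

Request:
carry_out --pt "0 0 0.15 -35 35 10 -1" --pt "0 0 0.3 -70 75 30 -1" --pt "0 0 0.45 -97 106 50 -1" --pt "0 0 0.597 -97 106 65 -1" --pt "0 0 0.597 -97 106 65 -1"

```text
clock: 2.08
position: [489.0, 115.4, 178.9]
ee_rot: [0.103, 0.995, -0.001, -0.002]
contact_force: [-0.2, 0.1, 0.7]
gripper_width: -0.0
grasp_force: 0.0
```

```bash
python3 -c "
from g import *
p=b2w(-73,112);plan(*p,92,yb/np.linalg.norm(yb))"
```

```text
clk 2.08 pos [489.  115.4 178.9] F [-0.2  0.1  0.7] w -0.0
turn [-0.0023 -0.0029  0.0027]
shift [-0.9  1.1 86.9]
```

Request:
carry_out --pt "0 0 0 0 1 45 -1" --pt "0 0 0 0 1 87 -1" --pt "0 0 0 -6 1 87 -1" --pt "0 0 0 -12 1 87 -1" --pt "0 0 0 -14 1 87 -1"

```text
clock: 2.7
position: [505.7, 113.8, 95.5]
ee_rot: [0.104, 0.995, 0.001, 0.002]
contact_force: [-0.4, 0.8, 0.8]
gripper_width: -0.3
grasp_force: 0.0
```

Request:
carry_out --pt "0 0 0 -3 0 0 -1" --pt "0 0 0 -6 0 0 -1" --pt "0 0 0 -8 0 0 -1" --pt "0 0 0 -10 0 0 -1" --pt "0 0 0 -12 0 0 -1"

```text
clock: 3.32
position: [515.3, 111.1, 93.1]
ee_rot: [0.104, 0.995, 0.0, -0.0]
contact_force: [-2.7, 3.1, -0.2]
gripper_width: 0.0
grasp_force: 1.6
```

Request:
carry_out --pt "0 0 0 -2 0 0 -1" --pt "0 0 0 -4 0 0 -1" --pt "0 0 0 -6 0 0 -1" --pt "0 0 0 -8 0 0 -1" --pt "0 0 0 -10 0 0 -1"

```text
clock: 3.95
position: [525.5, 108.8, 93.4]
ee_rot: [0.104, 0.995, 0.0, 0.0]
contact_force: [-2.9, 3.2, 0.4]
gripper_width: -0.1
grasp_force: 1.4
```

Request:
carry_out --pt "0 0 0 -2 0 0 -1" --pt "0 0 0 -4 0 0 -1" --pt "0 0 0 -6 0 0 -1" --pt "0 0 0 -8 0 0 -1" --pt "0 0 0 -9.5 0 0 -1"

```text
clock: 4.58
position: [534.8, 106.9, 93.3]
ee_rot: [0.104, 0.995, 0.0, 0.0]
contact_force: [-3.0, 2.2, 0.2]
gripper_width: -0.2
grasp_force: 1.3
```

Request:
carry_out --pt "0 0 0 -1 0 0 -1" --pt "0 0 0 -2 0 0 -1" --pt "0 0 0 -2.5 0 0 -1"

```text
clock: 4.95
position: [537.1, 106.4, 93.3]
ee_rot: [0.104, 0.995, 0.0, 0.0]
contact_force: [-3.1, 2.0, 1.1]
gripper_width: 0.3
grasp_force: 1.2
```

Request:
carry_out --pt "0 0 0 -0.7 0 0 -1" --pt "0 0 0 -1.4 0 0 -1"

```text
clock: 5.2
position: [538.4, 106.1, 93.3]
ee_rot: [0.104, 0.995, -0.0, -0.0]
contact_force: [-1.7, 2.9, -0.1]
gripper_width: 0.0
grasp_force: 1.2
```

Request:
carry_out --pt "0 0 0 -0.7 0 0 -1" --pt "0 0 0 -1.4 0 0 -1"

```text
clock: 5.45
position: [539.8, 105.8, 93.3]
ee_rot: [0.104, 0.995, -0.0, -0.0]
contact_force: [-2.5, 2.6, 0.2]
gripper_width: -0.0
grasp_force: 1.2
```

Request:
carry_out --pt "0 0 0 -0.5 0 0 -1" --pt "0 0 0 -0.8 0 0 -1"

```text
clock: 5.7
position: [540.6, 105.6, 93.3]
ee_rot: [0.104, 0.995, 0.0, -0.0]
contact_force: [-2.1, 2.0, 0.3]
gripper_width: 0.3
grasp_force: 1.2
```

Request:
carry_out --pt "0 0 0 -0.5 0 0 -1" --pt "0 0 0 -0.8 0 0 -1"

```text
clock: 5.95
position: [541.4, 105.5, 93.3]
ee_rot: [0.104, 0.995, 0.0, 0.0]
contact_force: [-2.2, 2.5, 0.4]
gripper_width: 0.0
grasp_force: 1.2
```

Request:
carry_out --pt "0 0 0 -0.5 0 0 -1" --pt "0 0 0 -1 0 0 -1"

```text
clock: 6.2
position: [542.3, 105.2, 93.3]
ee_rot: [0.104, 0.995, -0.0, -0.0]
contact_force: [-2.1, 2.7, 0.3]
gripper_width: 0.6
grasp_force: 1.2
```

Request:
carry_out --pt "0 0 0 -0.5 0 0 -1" --pt "0 0 0 -1 0 0 -1"

```text
clock: 6.45
position: [543.3, 105.0, 93.3]
ee_rot: [0.104, 0.995, 0.0, -0.0]
contact_force: [-1.3, 2.0, -0.0]
gripper_width: 0.3
grasp_force: 1.2
```

Request:
carry_out --pt "0 0 0 -0.4 0 0 -1" --pt "0 0 0 -0.8 0 0 -1"

```text
clock: 6.7
position: [543.6, 105.0, 93.3]
ee_rot: [0.104, 0.995, -0.0, -0.001]
contact_force: [-4.2, 4.8, 3.4]
gripper_width: -0.1
grasp_force: 2.6
```

Request:
carry_out --pt "0 0 0 -0.3 0 0 -1" --pt "0 0 0 -0.6 0 0 -1" --pt "0 0 0 -0.6 0 0 -1"

```text
clock: 7.08
position: [543.7, 105.0, 93.3]
ee_rot: [0.104, 0.995, -0.0, -0.001]
contact_force: [-5.7, 4.5, 3.0]
gripper_width: -0.1
grasp_force: 3.2
```

Request:
carry_out --pt "0 0 0 6 0 0 -1" --pt "0 0 0 15 0 0 -1" --pt "0 0 0 15 0 -50 -1" --pt "0 0 0 15 -50 -90 -1" --pt "0 0 0 15 -110 -90 -1"

```text
clock: 7.7
position: [509.2, 0.2, 186.9]
ee_rot: [0.102, 0.995, 0.001, 0.004]
contact_force: [0.3, -0.6, -0.7]
gripper_width: -0.0
grasp_force: 0.0
```

Request:
carry_out --pt "0 0 0 0 -60 0 -0.2" --pt "0 0 0 0 -120 0 -0.2" --pt "0 0 0 0 -180 0 -0.2" --pt "0 0 0 0 -230 0 -0.2" --pt "0 0 0 0 -230 0 -0.2"

```text
clock: 8.32
position: [458.4, -227.5, 183.2]
ee_rot: [0.107, 0.994, -0.0, -0.0]
contact_force: [0.3, 0.2, -0.2]
gripper_width: 34.3
grasp_force: 0.0
```

Run:
```python
from g import *
t=get_image("top");s=get_image("side")
a=cv2.resize(t["color"][165:245,155:288],None,fx=6,fy=6,interpolation=cv2.INTER_CUBIC)
b=cv2.resize(s["color"][190:255,190:305],None,fx=6,fy=6,interpolation=cv2.INTER_CUBIC)
cv2.imwrite("pics/tc1.png",a);cv2.imwrite("pics/sc1.png",b)
plan(515.3,-224.6,170,yb/np.linalg.norm(yb))
# stand orientation from top face
g=cv2.cvtColor(t["color"],cv2.COLOR_BGR2HSV)
print(proj(t,[515,-225,113]),proj(t,[518,-293,96]))
```

```text
clk 8.43 pos [ 459.2 -225.1  183.2] F [-0.5  0.6  0.7] w 34.0
turn [-0.0001  0.0001 -0.0011]
shift [-54.7  12.2  13.2]
[359.44810111 216.75674117] [387.18221984 216.20976323]
```

View pics/tc1.png

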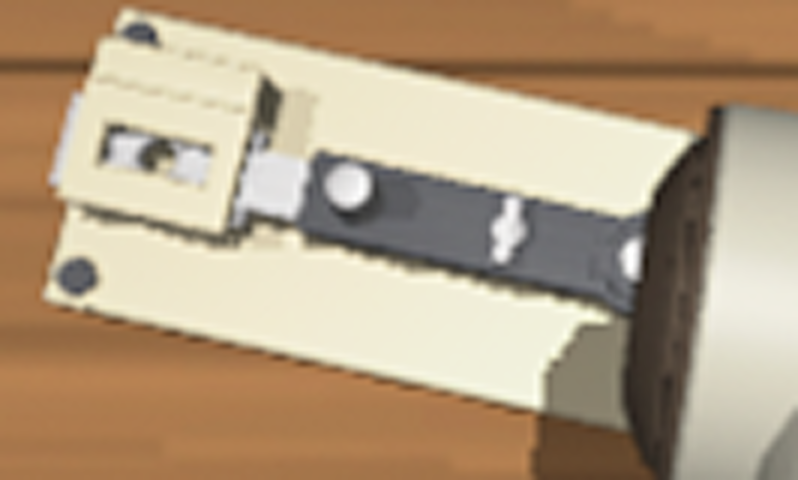

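View pics/sc1.png

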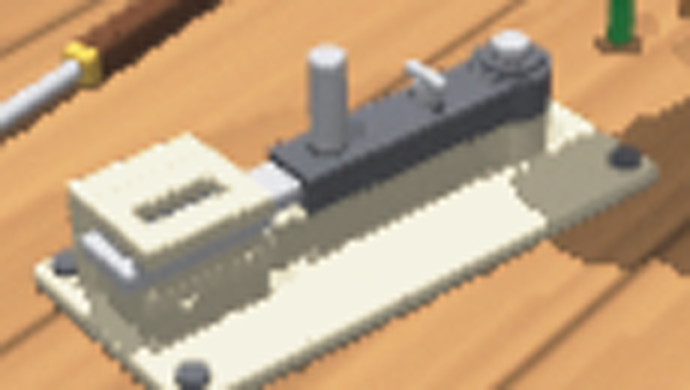

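Top crop: the arm is home. The slot centre is at crop (155,156), the eye is visible through it at (159,156), and the post is at (349,187).

Run:
```python
from g import *
t=get_image("top");s=get_image("side")
T=lambda x,y:((x+.5)/6-.5+155,(y+.5)/6-.5+165)
S=lambda x,y:((x+.5)/6-.5+190,(y+.5)/6-.5+190)
for n,p,z in [("slot",(155,156),66),("sL",(101,145),66),("sR",(211,168),66),("eye",(159,156),53),("post",(349,187),109)]:
    w=onz(t,T(*p),z)[:2]; print(n,w.round(1),"bracket",((w-PV)@xb).round(1),((w-PV)@yb).round(1))
for n,p,z in [("slot",(182,199),66),("post",(328,54),109),("piv",(512,41),73.4)]:
    w=onz(s,S(*p),z)[:2]; print("side",n,w.round(1),"bracket",((w-PV)@xb).round(1),((w-PV)@yb).round(1))
```

```text
slot [578.9 187.1] bracket -0.5 199.7
sL [583.2 208.8] bracket -0.8 221.9
sR [574.2 164.5] bracket -0.4 176.7
eye [580.9 188.4] bracket 1.2 201.4
post [560.9 103.6] bracket -0.8 114.4
side slot [580.4 185.6] bracket 1.3 198.6
side post [563.5 102. ] bracket 2.1 113.4
side piv [537.4  -8.3] bracket -0.6 0.1
```

Request:
carry_out --pt "0 0 0 -30 6 6 -0.2" --pt "0 0 0 -54.7 12 13 -0.2" --pt "0 0 0 -54.7 12.2 13 -0.2" --pt "0 0 0 -54.7 12.2 30 -0.2" --pt "0 0 0 -54.7 12.2 30 -0.2"

```text
clock: 9.15
position: [514.4, -223.1, 152.4]
ee_rot: [0.103, 0.995, 0.0, -0.002]
contact_force: [0.6, -0.9, 0.4]
gripper_width: 34.1
grasp_force: 0.0
```

Run:
```python
from g import *
plan(515.3,-224.6,88,yb/np.linalg.norm(yb))
```

```text
clk 9.15 pos [ 514.4 -223.1  152.4] F [ 0.6 -0.9  0.4] w 34.1
turn [ 0.0001 -0.0033  0.0015]
shift [-1.4 -1.3 64.4]
```

Request:
carry_out --pt "0 0 0 -0.5 -0.7 30 -0.2" --pt "0 0 0 -0.5 -0.7 50 -0.2" --pt "0 0 0 -0.5 -0.7 61 -0.2" --pt "0 0 0 -0.5 -0.7 65 -0.2" --pt "0 0 0 -0.5 -0.7 65 -0.2"

```text
clock: 9.78
position: [516.5, -224.9, 88.9]
ee_rot: [0.104, 0.995, -0.0, 0.0]
contact_force: [-1.1, -1.0, 0.1]
gripper_width: 34.1
grasp_force: 0.0
```

Request:
carry_out --pt "0 0 0 0 0 0 -0.6" --pt "0 0 0 0 0 0 -0.8" --pt "0 0 0 0 0 0 -1" --pt "0 0 0 0 0 0 -1" --pt "0 0 0 0 0 0 -1"

```text
clock: 10.4
position: [516.7, -225.1, 89.3]
ee_rot: [0.104, 0.995, -0.0, 0.001]
contact_force: [-0.4, 0.5, 5.9]
gripper_width: 14.8
grasp_force: 58.5
```

Request:
carry_out --pt "0 0 0 0 0 -15 -1" --pt "0 0 0 0 0 -50 -1" --pt "0 0 0 0 0 -90 -1" --pt "0 0 0 0 0 -118 -1" --pt "0 0 0 0 0 -118 -1"

```text
clock: 11.02
position: [517.1, -225.1, 208.9]
ee_rot: [0.104, 0.995, -0.0, 0.003]
contact_force: [-0.1, 0.0, -1.5]
gripper_width: 14.4
grasp_force: 58.7
```

Run:
```python
from g import *
plan(579.5,186.8,205,yb/np.linalg.norm(yb))
```

```text
clk 11.03 pos [ 517.1 -225.1  208.9] F [-0.1  0.  -1.5] w 14.4
turn [0.0004 0.0054 0.0004]
shift [ 24.1 415.9   3.9]
```

Request:
carry_out --pt "0 0 0 3 45 0 -1" --pt "0 0 0 6 95 0 -1" --pt "0 0 0 9 145 0 -1" --pt "0 0 0 12 195 0 -1" --pt "0 0 0 14 240 0 -1"

```text
clock: 11.65
position: [550.9, 14.4, 204.6]
ee_rot: [0.104, 0.995, -0.0, -0.002]
contact_force: [1.0, -0.6, -2.2]
gripper_width: 14.7
grasp_force: 58.9
```

Request:
carry_out --pt "0 0 0 3 45 0 -1" --pt "0 0 0 6 95 0 -1" --pt "0 0 0 9 140 1 -1" --pt "0 0 0 10 170 3 -1" --pt "0 0 0 10 176 4 -1"

```text
clock: 12.28
position: [577.7, 188.5, 200.0]
ee_rot: [0.103, 0.995, -0.001, -0.002]
contact_force: [-0.0, 0.5, -1.3]
gripper_width: 15.0
grasp_force: 59.0
```

Request:
carry_out --pt "0 0 0 0 0 20 -1" --pt "0 0 0 0 0 35 -1" --pt "0 0 0 0 0 45 -1" --pt "0 0 0 0 0 45 -1"

```text
clock: 12.78
position: [578.1, 186.3, 156.2]
ee_rot: [0.104, 0.995, -0.001, -0.001]
contact_force: [0.5, 0.7, -1.2]
gripper_width: 14.4
grasp_force: 59.0
```

Run:
```python
from g import *
plan(579.5,186.8,150,yb/np.linalg.norm(yb))
t=get_image("top");s=get_image("side")
u=proj(s,[580,187,90]);print(u); u=u.astype(int);print(u)
b=cv2.resize(s["color"][u[1]-45:u[1]+40,u[0]-50:u[0]+60],None,fx=7,fy=7,interpolation=cv2.INTER_CUBIC)
cv2.imwrite("pics/sc2.png",b)
```

```text
clk 12.78 pos [578.1 186.3 156.2] F [ 0.5  0.7 -1.2] w 14.4
turn [-0.0016 -0.0017 -0.0003]
shift [-1.2  0.8  6.2]
[219.18252946 215.6976372 ]
[219 215]
```

View pics/sc2.png

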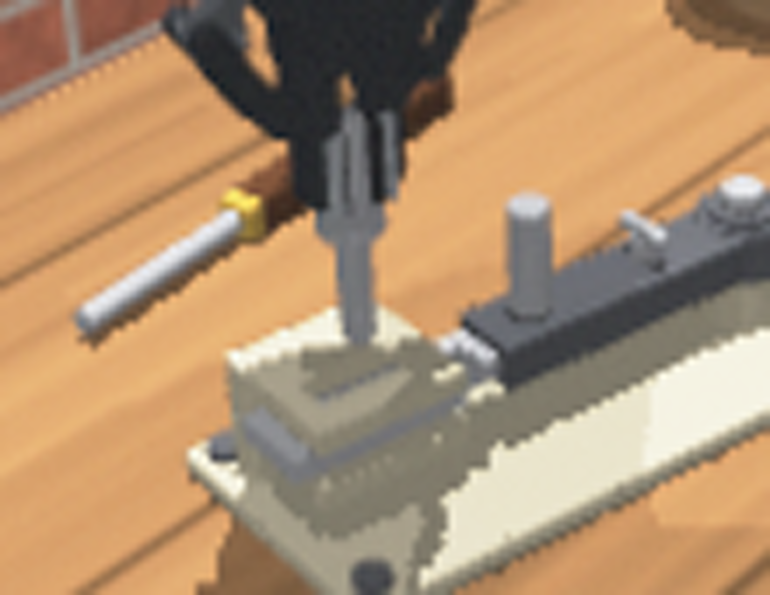

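Run:
```python
from g import *
s=get_image("side")
S=lambda x,y:np.array([(x+.5)/7-.5+169,(y+.5)/7-.5+170])
A=lambda w:(np.r_[(w-PV)@xb,(w-PV)@yb]).round(1)
for n,p,z in [("tip",(361,336),81),("collar",(350,222),131),("slot",(358,383),66)]:
    w=onz(s,S(*p),z)[:2]; print(n,w.round(1),A(w))
for z in (81,131): print(z,(proj(s,[578.1,186.3,z])-S(0,0))*7)
print(proj(s,[*b2w(0,200),66]),(proj(s,[*b2w(0,200),66])-S(0,0))*7, A(np.array([578.1,186.3])))
for z in (59,109): print((proj(s,[*b2w(0,115),z])-S(0,0))*7)
```

```text
tip [581.3 182.6] [  2.8 195.9]
collar [584.4 181.5] [  6.  195.4]
slot [575.9 191.1] [ -4.2 203.1]
81 [360.42238738 343.26251953]
131 [353.20198935 232.88881302]
[219.80674447 223.14233803] [358.64721131 374.99636621] [ -1.1 198.8]
[532.46036141 311.35339066]
[529.95635824 206.50871451]
```

Request:
carry_out --pt "0 0 0 -2 2 4 -1" --pt "0 0 0 -2 2 8 -1" --pt "0 0 0 -2 2 10 -1" --pt "0 0 0 -2 2 10 -1"

```text
clock: 13.42
position: [580.8, 188.5, 147.0]
ee_rot: [0.104, 0.995, -0.0, -0.0]
contact_force: [-0.5, 0.1, -1.5]
gripper_width: 14.7
grasp_force: 59.0
```

Request:
carry_out --pt "0 0 0 0 0 1 -1" --pt "0 0 0 0 0 2 -1" --pt "0 0 0 0 0 3 -1" --pt "0 0 0 0 0 3 -1"

```text
clock: 13.92
position: [580.9, 188.6, 144.2]
ee_rot: [0.104, 0.995, -0.0, -0.0]
contact_force: [-0.1, -0.4, -2.6]
gripper_width: 14.8
grasp_force: 59.0
```

Request:
carry_out --pt "0 0 0 0 0 1 -1" --pt "0 0 0 0 0 2 -1" --pt "0 0 0 0 0 2 -1"

```text
clock: 14.3
position: [580.9, 188.6, 142.2]
ee_rot: [0.104, 0.995, -0.0, -0.0]
contact_force: [-0.4, -0.5, -1.7]
gripper_width: 14.8
grasp_force: 59.0
```

Request:
carry_out --pt "0 0 0 0 0 1 -1" --pt "0 0 0 0 0 1.5 -1" --pt "0 0 0 0 0 1.5 -1"

```text
clock: 14.68
position: [581.0, 188.6, 140.7]
ee_rot: [0.104, 0.995, -0.0, -0.0]
contact_force: [0.2, 0.1, -1.6]
gripper_width: 14.3
grasp_force: 59.0
```

Request:
carry_out --pt "0 0 0 0 0 1 -1" --pt "0 0 0 0 0 1.5 -1" --pt "0 0 0 0 0 1.5 -1"

```text
clock: 15.05
position: [581.0, 188.6, 139.3]
ee_rot: [0.104, 0.995, -0.0, -0.0]
contact_force: [0.2, 0.3, -0.5]
gripper_width: 14.6
grasp_force: 59.0
```

Request:
carry_out --pt "0 0 0 0 0 1 -1" --pt "0 0 0 0 0 1.5 -1" --pt "0 0 0 0 0 1.5 -1"

```text
clock: 15.42
position: [580.9, 188.5, 137.7]
ee_rot: [0.104, 0.995, -0.0, -0.0]
contact_force: [-0.2, -0.1, -1.8]
gripper_width: 14.1
grasp_force: 59.0
```

Request:
carry_out --pt "0 0 0 0 0 1 -1" --pt "0 0 0 0 0 1.5 -1" --pt "0 0 0 0 0 1.5 -1"

```text
clock: 15.8
position: [581.0, 188.6, 136.2]
ee_rot: [0.104, 0.995, -0.0, -0.0]
contact_force: [-0.5, -0.0, -2.0]
gripper_width: 14.4
grasp_force: 59.0
```

Request:
carry_out --pt "0 0 0 0 0 1 -1" --pt "0 0 0 0 0 2 -1" --pt "0 0 0 0 0 2 -1"

```text
clock: 16.18
position: [580.9, 188.5, 134.2]
ee_rot: [0.104, 0.995, -0.0, -0.0]
contact_force: [-0.4, 0.1, -0.9]
gripper_width: 14.5
grasp_force: 59.0
```

Request:
carry_out --pt "0 0 0 0 0 1 -1" --pt "0 0 0 0 0 2 -1" --pt "0 0 0 0 0 2 -1"

```text
clock: 16.55
position: [580.9, 188.5, 132.1]
ee_rot: [0.104, 0.995, -0.0, -0.0]
contact_force: [-0.2, 0.5, -1.0]
gripper_width: 14.5
grasp_force: 59.0
```

Request:
carry_out --pt "0 0 0 0 0 1 -1" --pt "0 0 0 0 0 2 -1" --pt "0 0 0 0 0 2 -1"

```text
clock: 16.92
position: [580.9, 188.5, 130.2]
ee_rot: [0.104, 0.995, -0.0, -0.0]
contact_force: [0.1, -0.9, -1.4]
gripper_width: 14.5
grasp_force: 59.0
```

Request:
carry_out --pt "0 0 0 0 0 1 -1" --pt "0 0 0 0 0 1.5 -1" --pt "0 0 0 0 0 1.5 -1"

```text
clock: 17.3
position: [580.9, 188.6, 128.7]
ee_rot: [0.104, 0.995, -0.0, -0.0]
contact_force: [0.2, -0.2, -1.6]
gripper_width: 14.3
grasp_force: 59.0
```

Request:
carry_out --pt "0 0 0 0 0 1 -1" --pt "0 0 0 0 0 1 -1"

```text
clock: 17.55
position: [580.9, 188.5, 127.7]
ee_rot: [0.104, 0.995, -0.0, -0.0]
contact_force: [-0.3, 0.2, -2.0]
gripper_width: 14.8
grasp_force: 59.0
```

Request:
carry_out --pt "0 0 0 0 0 1 -1" --pt "0 0 0 0 0 1 -1"

```text
clock: 17.8
position: [580.9, 188.6, 126.7]
ee_rot: [0.104, 0.995, -0.0, -0.0]
contact_force: [-0.4, 0.2, -1.8]
gripper_width: 14.6
grasp_force: 59.0
```

Request:
carry_out --pt "0 0 0 0 0 1 -1" --pt "0 0 0 0 0 1 -1"

```text
clock: 18.05
position: [580.9, 188.5, 125.7]
ee_rot: [0.104, 0.995, -0.0, -0.0]
contact_force: [0.4, -0.5, -1.2]
gripper_width: 14.7
grasp_force: 59.0
```

Request:
carry_out --pt "0 0 0 0 0 1 -1" --pt "0 0 0 0 0 1 -1"

```text
clock: 18.3
position: [580.9, 188.6, 124.7]
ee_rot: [0.104, 0.995, -0.0, -0.0]
contact_force: [-0.5, 0.0, -1.3]
gripper_width: 14.4
grasp_force: 59.0
```

Request:
carry_out --pt "0 0 0 0 0 1 -1" --pt "0 0 0 0 0 1 -1"

```text
clock: 18.55
position: [580.9, 188.5, 123.7]
ee_rot: [0.104, 0.995, -0.0, -0.0]
contact_force: [0.4, -0.5, -1.2]
gripper_width: 14.3
grasp_force: 59.0
```

Request:
carry_out --pt "0 0 0 0 0 1 -1" --pt "0 0 0 0 0 1 -1"

```text
clock: 18.8
position: [580.9, 188.6, 122.7]
ee_rot: [0.104, 0.995, -0.0, -0.0]
contact_force: [0.0, -0.5, -1.7]
gripper_width: 14.3
grasp_force: 59.0
```

Request:
carry_out --pt "0 0 0 0 0 1 -1" --pt "0 0 0 0 0 1 -1"

```text
clock: 19.05
position: [580.9, 188.6, 121.7]
ee_rot: [0.104, 0.995, -0.0, -0.0]
contact_force: [-0.8, -1.0, -1.6]
gripper_width: 14.5
grasp_force: 59.0
```

Request:
carry_out --pt "0 0 0 0 0 1 -1" --pt "0 0 0 0 0 1 -1"

```text
clock: 19.3
position: [580.9, 188.6, 120.7]
ee_rot: [0.104, 0.995, -0.0, -0.0]
contact_force: [0.1, -0.0, -1.3]
gripper_width: 14.7
grasp_force: 59.0
```

Request:
carry_out --pt "0 0 0 0 0 1 -1" --pt "0 0 0 0 0 2 -1" --pt "0 0 0 0 0 2 -1"

```text
clock: 19.68
position: [580.9, 188.6, 118.7]
ee_rot: [0.104, 0.995, -0.0, -0.0]
contact_force: [0.3, -0.1, -2.2]
gripper_width: 14.3
grasp_force: 59.0
```

Request:
carry_out --pt "0 0 0 0 0 1 -1" --pt "0 0 0 0 0 1 -1"

```text
clock: 19.92
position: [580.9, 188.6, 117.7]
ee_rot: [0.104, 0.995, -0.0, -0.0]
contact_force: [-0.2, 0.4, -2.9]
gripper_width: 14.5
grasp_force: 59.0
```

Request:
carry_out --pt "0 0 0 0 0 1 -1" --pt "0 0 0 0 0 1 -1"

```text
clock: 20.18
position: [580.9, 188.6, 116.7]
ee_rot: [0.104, 0.995, -0.0, -0.0]
contact_force: [0.1, -0.2, -1.2]
gripper_width: 14.9
grasp_force: 59.0
```

Request:
carry_out --pt "0 0 0 0 0 1 -1" --pt "0 0 0 0 0 1 -1"

```text
clock: 20.42
position: [580.9, 188.6, 115.7]
ee_rot: [0.104, 0.995, -0.0, -0.0]
contact_force: [-0.4, 0.8, -2.1]
gripper_width: 14.6
grasp_force: 59.0
```

Request:
carry_out --pt "0 0 0 0 0 1 -1" --pt "0 0 0 0 0 1 -1"

```text
clock: 20.68
position: [580.9, 188.6, 114.7]
ee_rot: [0.104, 0.995, -0.0, -0.0]
contact_force: [-0.0, 0.1, -1.2]
gripper_width: 14.5
grasp_force: 59.0
```

Request:
carry_out --pt "0 0 0 0 0 1 -1" --pt "0 0 0 0 0 1 -1"

```text
clock: 20.92
position: [580.9, 188.6, 113.7]
ee_rot: [0.104, 0.995, -0.0, -0.0]
contact_force: [-0.3, 0.7, -1.5]
gripper_width: 14.3
grasp_force: 59.0
```

Request:
carry_out --pt "0 0 0 0 0 1 -1" --pt "0 0 0 0 0 2 -1" --pt "0 0 0 0 0 3 -1" --pt "0 0 0 0 0 3 -1"

```text
clock: 21.42
position: [580.9, 188.5, 110.7]
ee_rot: [0.104, 0.995, -0.0, -0.0]
contact_force: [0.3, 0.1, -1.9]
gripper_width: 14.3
grasp_force: 59.0
```

Request:
carry_out --pt "0 0 0 0 0 1 -1" --pt "0 0 0 0 0 2 -1" --pt "0 0 0 0 0 3 -1" --pt "0 0 0 0 0 3 -1"

```text
clock: 21.92
position: [580.9, 188.6, 107.7]
ee_rot: [0.104, 0.995, -0.0, -0.0]
contact_force: [0.1, 0.4, -1.4]
gripper_width: 14.7
grasp_force: 59.0
```

Request:
carry_out --pt "0 0 0 0 0 1 -1" --pt "0 0 0 0 0 2 -1" --pt "0 0 0 0 0 3 -1" --pt "0 0 0 0 0 3 -1"

```text
clock: 22.42
position: [580.9, 188.6, 104.7]
ee_rot: [0.104, 0.995, -0.0, -0.0]
contact_force: [0.4, 0.2, -2.6]
gripper_width: 14.6
grasp_force: 59.0
```

Request:
carry_out --pt "0 0 0 0 0 1 -1" --pt "0 0 0 0 0 2 -1" --pt "0 0 0 0 0 3 -1" --pt "0 0 0 0 0 3 -1"

```text
clock: 22.92
position: [580.9, 188.5, 101.6]
ee_rot: [0.104, 0.995, -0.0, -0.0]
contact_force: [-0.5, 0.4, -1.8]
gripper_width: 14.9
grasp_force: 59.0
```

Request:
carry_out --pt "0 0 0 0 0 1 -1" --pt "0 0 0 0 0 2 -1" --pt "0 0 0 0 0 3 -1" --pt "0 0 0 0 0 3 -1"

```text
clock: 23.42
position: [580.9, 188.5, 98.7]
ee_rot: [0.104, 0.995, -0.0, -0.0]
contact_force: [-0.2, -0.8, -2.0]
gripper_width: 14.6
grasp_force: 59.0
```

Request:
carry_out --pt "0 0 0 0 0 1 -1" --pt "0 0 0 0 0 2 -1" --pt "0 0 0 0 0 3 -1" --pt "0 0 0 0 0 3 -1"

```text
clock: 23.92
position: [580.9, 188.6, 95.7]
ee_rot: [0.104, 0.995, -0.0, -0.0]
contact_force: [0.1, 0.6, -1.2]
gripper_width: 14.6
grasp_force: 59.0
```

Request:
carry_out --pt "0 0 0 0 0 1 -1" --pt "0 0 0 0 0 1.5 -1" --pt "0 0 0 0 0 1.5 -1"

```text
clock: 24.3
position: [581.0, 188.6, 94.3]
ee_rot: [0.104, 0.995, -0.0, -0.0]
contact_force: [-0.3, 0.4, -1.2]
gripper_width: 14.8
grasp_force: 59.0
```

Request:
carry_out --pt "0 0 0 0 0 1 -1" --pt "0 0 0 0 0 1 -1"

```text
clock: 24.55
position: [580.9, 188.6, 93.2]
ee_rot: [0.104, 0.995, -0.0, -0.0]
contact_force: [0.5, 0.0, -1.5]
gripper_width: 14.4
grasp_force: 59.0
```

Request:
carry_out --pt "0 0 0 0 0 1 -1" --pt "0 0 0 0 0 1 -1"

```text
clock: 24.8
position: [580.9, 188.6, 92.2]
ee_rot: [0.104, 0.995, -0.0, -0.0]
contact_force: [0.6, 0.4, -1.5]
gripper_width: 14.5
grasp_force: 59.0
```

Request:
carry_out --pt "0 0 0 0 0 0.7 -1" --pt "0 0 0 0 0 0.7 -1"

```text
clock: 25.05
position: [580.9, 188.6, 91.5]
ee_rot: [0.104, 0.995, -0.0, -0.0]
contact_force: [-0.0, -0.4, -1.3]
gripper_width: 14.0
grasp_force: 59.0
```

Request:
carry_out --pt "0 0 0 0 0 0.7 -1" --pt "0 0 0 0 0 0.7 -1"

```text
clock: 25.3
position: [581.0, 188.6, 91.3]
ee_rot: [0.104, 0.995, -0.0, 0.0]
contact_force: [-0.6, -0.2, 2.1]
gripper_width: 14.6
grasp_force: 59.1
```

Request:
carry_out --pt "0 0 0 0 0 0.5 -1" --pt "0 0 0 0 0 0.5 -1"

```text
clock: 25.55
position: [581.0, 188.6, 91.3]
ee_rot: [0.104, 0.995, 0.0, 0.0]
contact_force: [-2.2, -0.9, 5.5]
gripper_width: 14.6
grasp_force: 59.3
```

The collar meets the ear at 91.3 mm, exactly the expected height. I'll release and lift away.

Request:
carry_out --pt "0 0 0 0 0 -0.5 -0.8" --pt "0 0 0 0 0 -0.5 -0.4" --pt "0 0 0 0 0 -0.5 -0.2" --pt "0 0 0 0 0 -0.5 -0.2" --pt "0 0 0 0 0 -0.5 -0.2"

```text
clock: 26.18
position: [581.0, 188.6, 90.7]
ee_rot: [0.104, 0.995, -0.0, -0.0]
contact_force: [-0.5, -0.2, 0.1]
gripper_width: 34.2
grasp_force: 0.0
```

Request:
carry_out --pt "0 0 0 0 0 -10 -0.2" --pt "0 0 0 0 0 -40 -0.2" --pt "0 0 0 0 0 -80 -0.2" --pt "0 0 0 0 0 -120 -0.2" --pt "0 0 0 60 0 -120 -0.2"

```text
clock: 26.8
position: [526.1, 202.4, 215.2]
ee_rot: [0.105, 0.994, 0.003, 0.004]
contact_force: [0.1, 1.2, -1.0]
gripper_width: 33.9
grasp_force: 0.0
```

Request:
carry_out --pt "0 0 0 30 -50 0 -0.2" --pt "0 0 0 60 -100 0 -0.2" --pt "0 0 0 60 -150 0 -0.2" --pt "0 0 0 60 -200 0 -0.2" --pt "0 0 0 60 -200 0 -0.2"

```text
clock: 27.42
position: [421.2, 15.5, 211.8]
ee_rot: [0.106, 0.994, 0.0, 0.001]
contact_force: [0.7, 0.3, 0.5]
gripper_width: 34.3
grasp_force: 0.0
```

Run:
```python
from g import *
t=get_image("top");s=get_image("side")
a=cv2.resize(t["color"][165:235,155:255],None,fx=4,fy=4,interpolation=cv2.INTER_CUBIC)
b=cv2.resize(s["color"][185:255,190:290],None,fx=4,fy=4,interpolation=cv2.INTER_CUBIC)
cv2.imwrite("pics/fin.png",np.hstack([a,b]))
print(read_state()["clock"])
```

```text
27.525
```

View pics/fin.png

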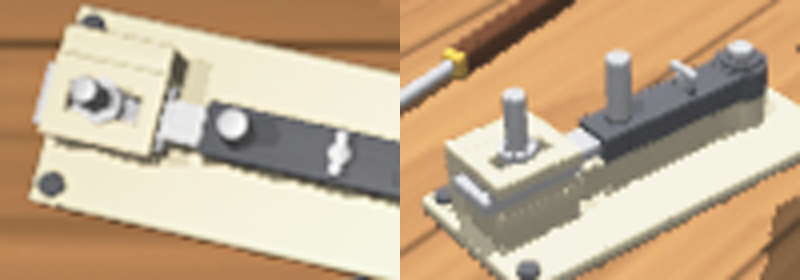

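The pin stands upright with its collar flat on the upper ear (left half at (95,98), right half at (517,150)). The arm is home and the gripper is clear.

```bash
python3 -c "
from bench import *
print(job_done())"
```

```text
the job is handed in; nothing more can be done
None
```

The arm is home in the yoke and the slim pin is through both ears and the eye with its collar on the upper ear, released; the job is handed in at about 27.5 s, with no measured force above about 8 N (the verdict was not shown).

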